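# Show the camera the hidden dot in the inspection mirror

### The job

Take the inspection mirror by its yellow handle out of the grey rack and slide it edgewise, upright, all the way down into the slot of the blue sprung holder, its shiny face to the bench camera. Then turn it in the holder until the orange dot on the sample jar appears to the bench camera in the middle of the mirror, and finish while still gripping the mirror steady at that angle (the holder springs back if let go). Leave the jar's swing arm where it is and do not disturb the beaker, the white bottle or the black tube rack.

Things in the scene. Friction and masses are not known exactly. Their poses are not given: they have to be found in the camera images.
- mirror: Loose upright inspection mirror, about 80 g: a black plate 6 thick (x) x 64 wide (y) x 75 high (z) with a shiny pale silver-blue face on its +x side only (the -x side is black), and on top a yellow handle block 12 thick (x) x 30 wide (y) x 40 high, from 75 to 115 mm above the origin. Origin: centre of the plate's lower edge; x is the direction the mirror faces, z up. It starts standing in the rack.
- rack: Fixed grey storage rack, base 70 (x) x 110 (y) x 20 high; on it a slot 8 wide (x) x 68 long (y) x 20 deep, floor 20 mm above the table, with flared lips up to 28 mm above that floor. Origin: centre of the underside; the mirror stands in it with the same x axis.
- slot (a point): Centre of the floor of the blue holder's slot, 28 mm above the table, on the holder's vertical turning axis. The slot is 8 wide (x) x 68 long (y) x 20 deep, with flared lips to 28 mm above the floor that guide about 3 mm. x is the direction the mirror in it must face (the shiny side); at rest x points to the camera lens. Turns with the holder.
- holder (a joint): Turn of the blue holder about its vertical axis, rad: 0 at rest (slot's x towards the camera lens), growing counter-clockwise seen from above (towards the sample jar), stop at 1.4. A weak spring of 0.06 N m per rad pulls it back to 0. The angle to turn to is half the angle between camera and dot: 0.5 to 0.9.
- lens (a point): Centre of the front of the black bench camera's lens, 75 mm above the table, 200 mm from the holder's axis, looking at the axis. The camera is 48 wide and reaches 99 mm high (102 with its green lamp). Fixed.
- dot (a point): Orange dot, 16 mm across, on the white sample jar, facing the holder, 75 mm above the table and 200 mm from the holder's axis, 1.0 to 1.8 rad counter-clockwise from the lens about that axis. The jar (62 wide, top with black lid 120 mm above the table, its upright axis 31 mm straight behind the dot; an orange stripe across the lid points from the jar's axis to the dot's side) stands on a stiff swing arm that must stay where it is.
- facing (a point): An unmarked point in the air 120 mm from the holder's axis, 75 mm above the table, on the line that halves the angle between lens and dot. Lens and dot being equally far from the axis, the camera sees the dot in the middle of the mirror when the mirror's x axis points at this point.
- beaker: Loose glass beaker, 66 across, 90 high; origin centre of its underside. Bystander.
- bottle: Loose white bottle with black cap, 84 across, 190 high; origin centre of its underside. Bystander.
- tube_rack: Loose black tube rack, 75 (x) x 130 (y) x 45 high, with 15 holes; origin centre of its underside. Bystander.

How it is judged (in metres and radians):
On the way:
1. the mirror stands fully down in the holder's slot, shiny face to the camera's side, holder still less than 0.35 rad from rest (z of mirror in the frame of slot between -0.004 and 0.004 m and horizontal distance between mirror and slot below 0.006 m and angle between mirror's own z axis and vertical below 0.1 rad and angle between the x axis of mirror and the x axis of slot, either way round below 0.1 rad and x of facing in the frame of mirror above 0 m and value of joint holder below 0.35 rad), for 0.2 s.
At the end, for the whole second after the job is handed in: Mirror fully in the holder's slot (4 mm of its floor, 6 mm of its centre, 0.1 rad upright and along the slot), shiny face forward, the facing point within 8 mm of straight ahead of it (0.067 rad), still, and gripped by the fingers with over 1 N (z of mirror in the frame of slot between -0.004 and 0.004 m and horizontal distance between mirror and slot below 0.006 m and angle between mirror's own z axis and vertical below 0.1 rad and angle between the x axis of mirror and the x axis of slot, either way round below 0.1 rad and x of facing in the frame of mirror above 0 m and y of facing in the frame of mirror between -0.008 and 0.008 m and contact force between the fingers and mirror above 1 N and linear speed of mirror below 0.02 m/s and angular speed of mirror below 0.1 rad/s); the arm keeps its last pose, push and grip.
It fails at once if the sample jar's swing arm is moved by more than 10 mm (distance of dot from where it was at the start of the episode above 0.01 m).
It fails at once if the beaker is disturbed (moved more than 20 mm) (distance of beaker from where it was at the start of the episode above 0.02 m).
It fails at once if the white bottle is disturbed (moved more than 20 mm) (distance of bottle from where it was at the start of the episode above 0.02 m).
It fails at once if the tube rack is disturbed (moved more than 20 mm) (distance of tube_rack from where it was at the start of the episode above 0.02 m).
It also fails if it takes over 48 s, if anything falls off the work surface, if the arm or the gripper's body presses on something with over 40 N, if the wrist force passes 120 N, or if a joint passes its speed limit or range.

### The arm

A 6-joint arm with a two-finger parallel gripper is mounted at the origin on the work surface. World frame = base frame: x ahead of the robot, y to its left, z up, the work surface at z = 0. Lengths are in m, angles in degrees, forces in N, time in s.
With the tool pointing down it reaches from about 0.35 to 0.875 m from the base axis. Payload 4.2 kg.
Tool frame: the origin (TCP) lies at the very end of the fingers, on their centre line; the grasp point (between the pads) lies 19 mm behind it; y points along the fingers, x is the direction in which the jaws open and shut, and the axes are right-handed (so a half turn about y gives the same grasp; the last joint's range is limited). The gripper opens to 87 mm and grips with 3 to 60 N. Pads are 19 mm wide; open, the fingers measure 117 mm over their backs; the gripper's body (75 mm by 190 mm) begins 51 mm behind the grasp point.
Start: joints at [91.765, 22.042, 0.453, 0, -68.411, -14.817], TCP at [0.141, 0.609, 0.223] pointing down, gripper open.
Joint ranges: [-179.83, 179.83], [-69.29, 118.12], [-61.27, 80.66], [-181.25, 117.63], [-171.15, -9.14], [-177.46, 177.46]. Speed limits (degrees/s): [159.86, 159.86, 180, 180, 180, 180].

### API

Orientations are given as a 3x3 rotation matrix whose columns are the frame's x, y, z axes.
In Python, from bench import status, imaging, job gives the robot as it stands. The module is installed in compiled form; this text tells all that it offers.
- The arm moves only by the tool play_rows, never from a script. Its argument "moves" is a list of rows, each a list of 7 numbers: the shift along the world's x, y, z in mm, then the turn, a rotation vector about the world's x, y, z in rad, then the opening in per cent of the stroke, from 0 (shut) to 100 (fully open). A call has 1 to 20 rows; each row shifts and turns the pose as measured when the row begins; what a row does not reach is not made up. A row lasts 1/12 s, in which the tool goes at most 41.7 mm and 7.16 degrees, less where a joint would pass 70% of its speed; a pose out of reach is approached as far as the arm can. A call is refused whole if a number of a shift passes 41.7 or a number of a turn 0.125, either way. A call with a gripper value outside its range is refused whole. The fingers move at their own pace and stop on an object; "force" is the grip in N (left out, the last holds). Time passes only in rows, so rows that do not move let the fingers close. It gives the time, the measured TCP pose, the force and the opening at its end, in the units of the state.
- status.get_state(): the state, without advancing time (a new reading comes with each control period).
- imaging.snapshot(name): name is "side" or "top" or "wrist"; returns the picture (420x560x3 uint8, red, green, blue); there is no depth.
- imaging.calibration(name): a dict with "fx", "fy", "cx", "cy" (pixels), "origin" and "orientation" of the camera in the world; the wrist camera has in their place "tool_from_camera" (4x4, takes a point from camera to tool coordinates, whose origin is the TCP and whose axes are the tool frame's). Camera axes: x right, y up, looking along -z (the intrinsics and any distortion apply to the point x, -y, -z); pixel columns grow to the right and rows downward; lengths in m; the calibration is good to about 2 mm. A picture is of the moment at which its call begins: read the wrist's pose just before it. calibration takes no time and is no camera call.
- job.sign_off(): hands the job in, once; it reports no verdict.
The state is a dict: "t": time; "q": joint angles; "joint_velocities": joint speeds; "effort": joint torques, N m; "position": TCP position; "ee_rot": TCP orientation; "ft_force": force on the tool from outside, world axes, zero at the start; "wrist_torque": the same for the moment, N m; "opening": finger opening in m.
Only numpy, scipy, OpenCV 4.12 (cv2) and the standard library are available. Lean on these libraries where they do the work, as an engineer would, in place of code of your own. Each camera call takes 0.05 s, during which the arm holds its last target.

## Working session

There is one attempt and no reset: what is moved stays moved. The work goes in short steps, Python scripts to look and compute and a tool call to move; the robot and the scene stay as the last step left them, time stands still between calls to the robot, and variables do not carry over. Pictures are saved under pics/ and viewed, and the job is handed in when it is done.

Besides the shell and the picture viewer there is one more tool, called after "Request:" by a JSON object that holds its "method" and its "body". play_rows: Moves the arm, as the interface text tells. Its arguments: {"type":"object","properties":{"moves":{"type":"array"},"force":{"type":"number"}},"required":["moves"]}

```bash
mkdir -p pics
python3 - <<'E'
from bench import status, imaging
import cv2,numpy as np
s=status.get_state();print({k:np.round(v,3).tolist() for k,v in s.items()})
for n in ["side","top","wrist"]:
    im=imaging.snapshot(n);cv2.imwrite(f"pics/{n}0.png",im[:,:,::-1])
    c=imaging.calibration(n);print(n,{k:np.round(v,4).tolist() if not isinstance(v,str) else v for k,v in c.items()})
E
```

```text
{'t': 0.0, 'q': [91.766, 22.09, 0.382, -0.03, -68.412, -14.817], 'joint_velocities': [-0.016, -0.081, 0.068, -0.007, -0.039, -0.009], 'effort': [0.001, -39.066, 18.74, 4.22, 0.011, -0.0], 'position': [0.141, 0.608, 0.221], 'ee_rot': [[-0.226, -0.0, 0.974], [-0.974, -0.002, -0.226], [0.002, -1.0, 0.0]], 'ft_force': [-0.09, 0.223, -0.224], 'wrist_torque': [0.02, 0.041, -0.01], 'opening': 0.087}
side {'fx': 525.3559, 'fy': 525.3559, 'cx': 275.7399, 'cy': 205.7584, 'origin': [0.4189, -1.3158, 1.0671], 'orientation': [[0.9984, 0.0451, -0.0353], [-0.0554, 0.6048, -0.7944], [-0.0145, 0.7951, 0.6064]]}
top {'fx': 546.0746, 'fy': 546.0746, 'cx': 278.0841, 'cy': 219.8404, 'origin': [0.2259, -0.0416, 1.412], 'orientation': [[0.0646, 0.9779, -0.1986], [-0.9979, 0.0643, -0.0076], [0.0053, 0.1987, 0.98]]}
wrist {'fx': 300.516, 'fy': 300.516, 'cx': 280.9257, 'cy': 210.7085, 'tool_from_camera': [[1.0, -0.001, -0.0014, -0.0001], [-0.0011, 0.2489, -0.9685, -0.1624], [0.0013, 0.9685, 0.2489, 0.0685], [0.0, 0.0, 0.0, 1.0]]}
```

View pics/side0.png

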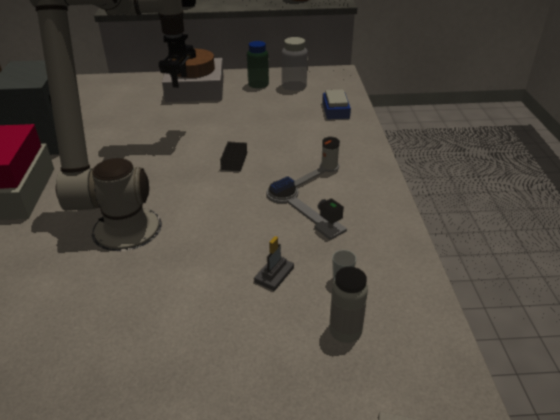

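View pics/top0.png

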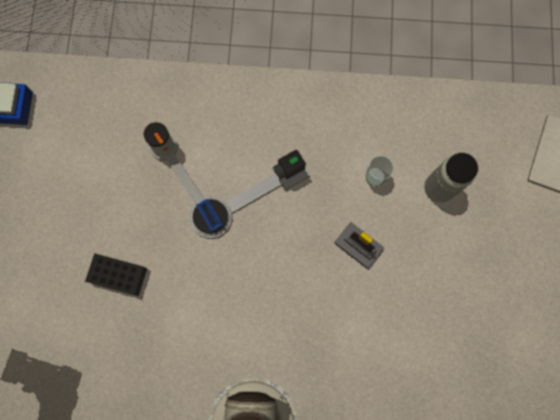

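View pics/wrist0.png

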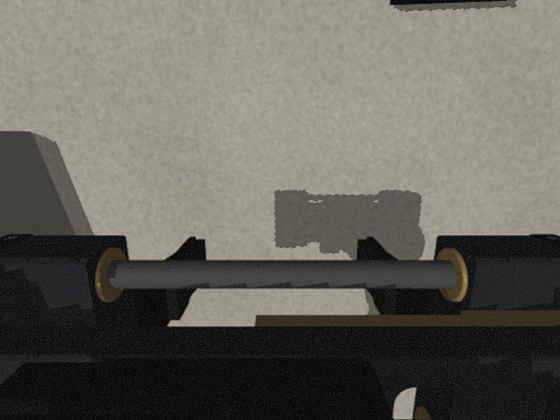

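The overview shows the holder near top-view pixel (210,217), the mirror and rack at (360,243), the bench camera at (290,163) and the jar at (158,135). Next I'll enlarge these areas.

Run:
```python
import cv2
im=cv2.imread("pics/top0.png")
c=cv2.convertScaleAbs(im[110:250,130:320],alpha=1.6);cv2.imwrite("pics/t_h.png",cv2.resize(c,None,fx=4,fy=4,interpolation=cv2.INTER_CUBIC))
c=cv2.convertScaleAbs(im[215:275,325:395],alpha=1.6);cv2.imwrite("pics/t_r.png",cv2.resize(c,None,fx=10,fy=10,interpolation=cv2.INTER_CUBIC))
im=cv2.imread("pics/side0.png")
c=cv2.convertScaleAbs(im[130:300,220:380],alpha=2);cv2.imwrite("pics/s_h.png",cv2.resize(c,None,fx=3.5,fy=3.5,interpolation=cv2.INTER_CUBIC))
```

```text
(no output)
```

View pics/t_h.png

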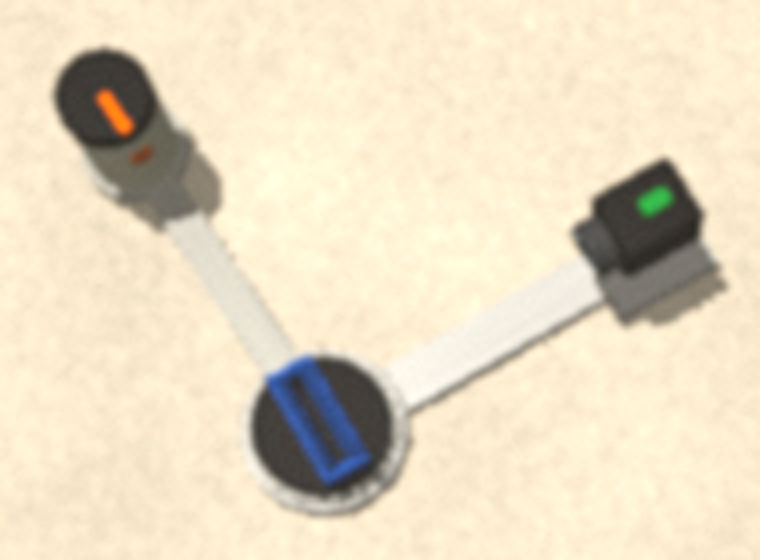

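View pics/t_r.png

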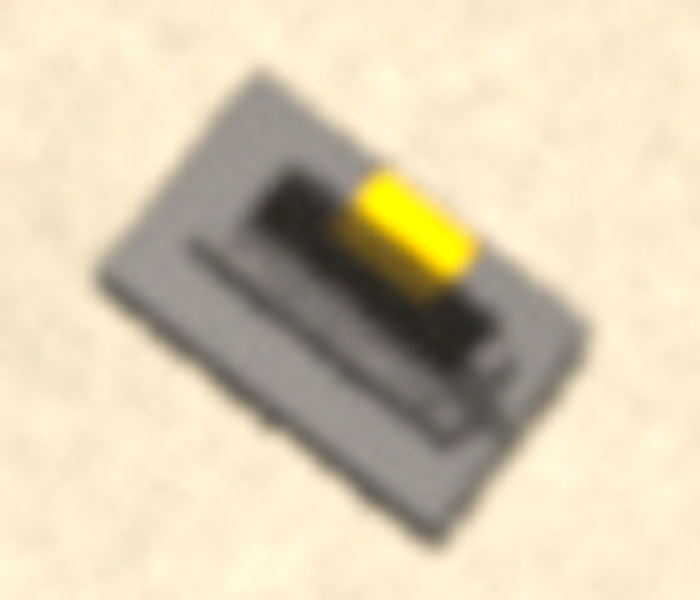

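View pics/s_h.png

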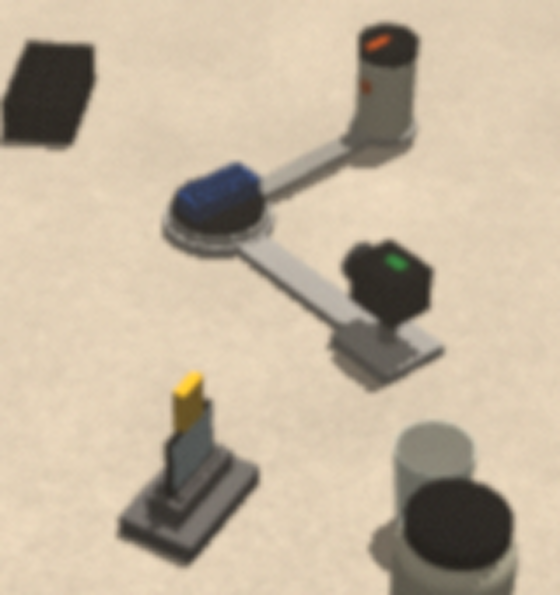

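```bash
cat > h.py <<'E'
import numpy as np
from bench import imaging, status
def ray(c,u,v,R=None,o=None):
    d=np.array([(u-c["cx"])/c["fx"],-(v-c["cy"])/c["fy"],-1.0])
    R=np.array(c["orientation"]) if R is None else R
    o=np.array(c["origin"]) if o is None else o
    return o,R@d
def atz(c,u,v,z,R=None,o=None):
    o,d=ray(c,u,v,R,o); return o+d*(z-o[2])/d[2]
def wristpose(s=None):
    s=s or status.get_state(); c=imaging.calibration("wrist"); T=np.array(c["tool_from_camera"])
    R=np.array(s["ee_rot"]);return c,R@T[:3,:3],R@T[:3,3]+np.array(s["position"])
E
python3 - <<'E'
from h import *
c=imaging.calibration("top"); s=imaging.calibration("side")
T=lambda U,V,f,ox,oy:((U+.5)/f-.5+ox,(V+.5)/f-.5+oy)
def show(n,pts,z,f,ox,oy,cam=c):
    P=np.array([atz(cam,*T(U,V,f,ox,oy),z)[:2] for U,V in pts]); print(n,P.round(4).tolist(),"mean",P.mean(0).round(4)); return P
P=show("handle top",[(385,170),(480,245),(455,285),(355,205)],.135,10,325,215)
d=P[1]-P[0];print(np.degrees(np.arctan2(d[1],d[0])),np.linalg.norm(d))
P=show("rack",[(262,70),(590,325),(440,545),(97,280)],.02,10,325,215)
for a,b in((0,1),(3,2),(0,3),(1,2)):
    d=P[b]-P[a];print(np.degrees(np.arctan2(d[1],d[0])),np.linalg.norm(d))
H=show("holder",[(305,357),(268,380),(330,485),(370,458)],.056,4,130,110)
d=H[2]-H[1];print(np.degrees(np.arctan2(d[1],d[0])),np.linalg.norm(d))
h=H.mean(0)
for n,p,z in(("disc",(328,433),0.),("lens",(588,247),.075),("lamp",(655,200),.102),("lid",(106,98),.12),("dot",(142,155),.075)):
    Q=show(n,[p],z,4,130,110)[0]-h;print("  r",np.linalg.norm(Q),np.degrees(np.arctan2(Q[1],Q[0])))
print("side")
for n,p,z in(("handletop",(188,383),.135),("lid",(388,43),.12),("lamp",(397,263),.102),("dot",(366,88),.075),("lens",(360,262),.075)):
    Q=show(n,[p],z,3.5,220,130,s)[0]-h;print("  r",np.linalg.norm(Q),np.degrees(np.arctan2(Q[1],Q[0])))
for n,z,cam,p in (("beaker",.0,c,(375,177)),("bottle",.19,c,(460,169)),("tr",.045,c,(119,274))): print(n,atz(cam,*p,z))
E
```

```text
handle top [[0.4696, -0.2351], [0.453, -0.2582], [0.4431, -0.2526], [0.4607, -0.2283]] mean [ 0.4566 -0.2435]
-125.67635848904374 0.028448053179373402
rack [[0.5159, -0.2197], [0.4545, -0.3067], [0.3951, -0.2698], [0.4579, -0.1793]] mean [ 0.4558 -0.2439]
-125.23851649366135 0.10650423222607966
-124.71627452181191 0.11020110841191422
145.15126725806138 0.07072454233182787
148.18719309378022 0.06984325578739993
holder [[0.5431, 0.1564], [0.5266, 0.1785], [0.4615, 0.1331], [0.4804, 0.1094]] mean [0.5029 0.1443]
-145.1220788405795 0.079335800700543
disc [[0.5059, 0.1447]] mean [0.5059 0.1447]
  r 0.0029832812178915277 7.353864688823825
lens [[0.6222, -0.0194]] mean [ 0.6222 -0.0194]
  r 0.20255676708758896 -53.919001696155846
lamp [[0.6475, -0.0597]] mean [ 0.6475 -0.0597]
  r 0.2500477320323451 -54.677462127120386
lid [[0.6852, 0.2856]] mean [0.6852 0.2856]
  r 0.23062415784307516 37.77426779563178
dot [[0.6644, 0.2698]] mean [0.6644 0.2698]
  r 0.20453517206627916 37.844257153377626
side
handletop [[0.4585, -0.2423]] mean [ 0.4585 -0.2423]
  r 0.38921445423026735 -96.55531095466478
lid [[0.6871, 0.2813]] mean [0.6871 0.2813]
  r 0.22954340382230506 36.615633889834214
lamp [[0.6485, -0.0594]] mean [ 0.6485 -0.0594]
  r 0.25047283546032045 -54.45051729821929
dot [[0.6653, 0.2699]] mean [0.6653 0.2699]
  r 0.20524909070563793 37.709871348662865
lens [[0.6224, -0.0204]] mean [ 0.6224 -0.0204]
  r 0.20349405271020413 -54.048960433631486
beaker [ 0.64622577 -0.28256831  0.        ]
bottle [ 0.62212472 -0.44753269  0.19      ]
tr [0.33898085 0.35700686 0.045     ]
```

Request:
{"method": "play_rows", "body": {"moves": [[20,-29,3,0,0,-0.09,100],[20,-29,3,0,0,-0.09,100],[20,-29,3,0,0,-0.09,100],[20,-29,3,0,0,-0.09,100],[20,-29,3,0,0,-0.09,100],[20,-29,3,0,0,-0.09,100],[20,-29,3,0,0,-0.09,100],[20,-29,3,0,0,-0.09,100],[20,-29,3,0,0,-0.09,100],[20,-29,3,0,0,-0.09,100],[20,-29,3,0,0,-0.09,100],[20,-29,3,0,0,-0.09,100],[20,-29,3,0,0,-0.09,100],[0,0,0,0,0,0,100]]}}

```text
t: 1.32
position: [0.4052, 0.2114, 0.2564]
ee_rot: [[-0.993, -0.009, 0.119], [-0.119, -0.004, -0.993], [0.009, -1.0, 0.003]]
ft_force: [0.6, 0.7, 0.7]
opening: 0.0873
```

```bash
cat >> h.py <<'E'
def shot(name,fn):
    import cv2
    s=status.get_state(); im=imaging.snapshot(name)[:,:,::-1]; cv2.imwrite("pics/"+fn,im)
    print(fn,"t",s["t"],"pos",np.round(s["position"],4),"rot",np.round(s["ee_rot"],3).tolist(),"q",np.round(s["q"],1)); return s,im
def crop(im,fn,x0,x1,y0,y1,f,a=1.8):
    import cv2
    cv2.imwrite("pics/"+fn,cv2.resize(cv2.convertScaleAbs(np.ascontiguousarray(im[y0:y1,x0:x1]),alpha=a),None,fx=f,fy=f,interpolation=cv2.INTER_CUBIC))
E
python3 -c "
from h import *
shot('wrist','w1.png')"
```

```text
w1.png t 1.3167 pos [0.4052 0.2114 0.2564] rot [[-0.993, -0.009, 0.119], [-0.119, -0.004, -0.993], [0.009, -1.0, 0.003]] q [ 47.9   4.2 -18.2  -0.2 -68.1 -40.9]
```

View pics/w1.png

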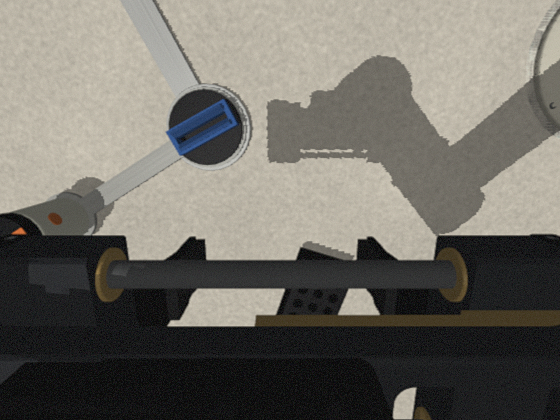

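The wrist view shows the holder at about (203,126), with its blue slot running from lower left to upper right, and the jar's dot at (55,218).

```bash
python3 -c "
from h import *
import cv2
im=cv2.imread('pics/w1.png'); crop(im,'w1h.png',150,260,75,175,6)
crop(im,'w1d.png',0,110,170,240,6)"
```

```text
(no output)
```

View pics/w1h.png

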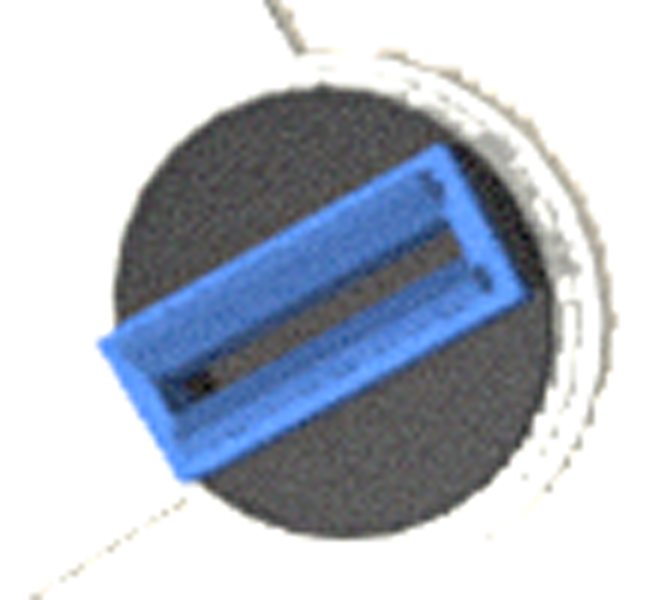

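View pics/w1d.png

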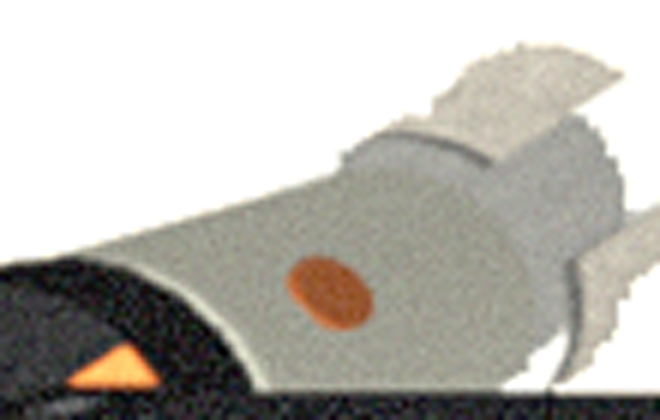

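Run:
```python
from h import *
c,R,o=wristpose()
T=lambda U,V,f,ox,oy:((U+.5)/f-.5+ox,(V+.5)/f-.5+oy)
P=np.array([atz(c,*T(U,V,6,150,75),.056,R,o)[:2] for U,V in[(100,343),(440,143),(528,297),(185,480)]])
print(P.round(4),P.mean(0))
for a,b in((0,1),(3,2),(0,3),(1,2)):
    d=P[b]-P[a];print(np.degrees(np.arctan2(d[1],d[0])),np.linalg.norm(d))
# black disc top at z=.028: ellipse extents
D=np.array([atz(c,*T(U,V,6,150,75),.028,R,o)[:2] for U,V in[(115,305),(552,330),(330,85),(345,540)]]);print(D.round(4),D.mean(0))
F=np.array([atz(c,*T(U,V,6,150,75),.028,R,o)[:2] for U,V in[(218,385),(448,247)]]);print("floor",F, np.degrees(np.arctan2(*(F[0]-F[1])[::-1])))
print("dot",atz(c,*T(330,292,6,0,170),.075,R,o))
```

```text
[[0.5441 0.1591]
 [0.4816 0.1144]
 [0.4626 0.1403]
 [0.5267 0.1833]] [0.50373599 0.14926314]
-144.4279959451666 0.07679124602596839
-146.10907052070957 0.07713921699060636
125.7334778409413 0.029803691334781453
126.28447137193501 0.03206901430892323
[[0.5512 0.152 ]
 [0.4608 0.1458]
 [0.5096 0.1037]
 [0.5008 0.1947]] [0.50559352 0.14905293]
floor [[0.52926868 0.16560017]
 [0.48356739 0.13197107]] 36.347347240365096
dot [0.66432145 0.27359276 0.075     ]
```

Request:
{"method": "play_rows", "body": {"moves": [[9,-36,0,0,0,-0.067,100],[9,-36,0,0,0,-0.067,100],[9,-36,0,0,0,-0.067,100],[9,-36,0,0,0,-0.067,100],[9,-36,0,0,0,-0.067,100],[9,-36,0,0,0,-0.067,100],[9,-36,0,0,0,-0.067,100],[9,-36,0,0,0,-0.067,100],[9,-36,0,0,0,-0.067,100],[9,-36,0,0,0,-0.067,100],[5,-36,0,0,0,-0.067,100],[0,0,0,0,0,0,100],[0,0,0,0,0,0,100]]}}

```text
t: 2.45
position: [0.5009, -0.1899, 0.252]
ee_rot: [[-0.812, -0.01, -0.583], [0.583, 0.007, -0.812], [0.012, -1.0, -0.0]]
ft_force: [-0.2, 0.6, -0.4]
opening: 0.087
```

```bash
python3 -c "
from h import *
s,im=shot('wrist','w2.png');crop(im,'w2c.png',200,360,0,240,2.5)"
```

```text
w2.png t 2.45 pos [ 0.5009 -0.1899  0.252 ] rot [[-0.812, -0.01, -0.583], [0.583, 0.007, -0.812], [0.012, -1.0, -0.0]] q [ -3.6  12.5  -8.7  -0.4 -69.4 -31.9]
```

View pics/w2.png

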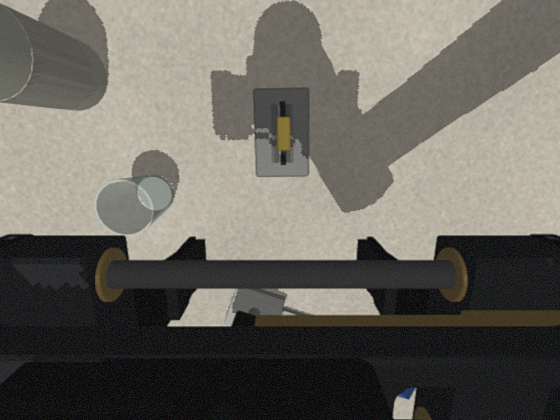

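```bash
python3 -c "
from h import *
import cv2
im=cv2.imread('pics/w2.png'); crop(im,'w2d.png',245,320,80,185,5.5)"
```

```text
(no output)
```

View pics/w2d.png

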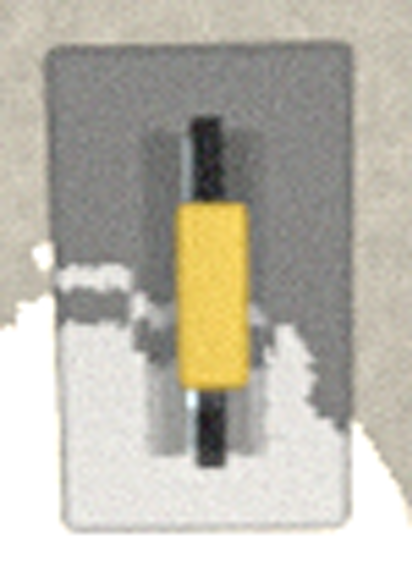

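Run:
```python
from h import *
c,R,o=wristpose()
T=lambda U,V,f,ox,oy:((U+.5)/f-.5+ox,(V+.5)/f-.5+oy)
def q(n,pts,z):
    P=np.array([atz(c,*T(U,V,5.5,245,80),z,R,o)[:2] for U,V in pts]);print(n,P.mean(0).round(4),[round(float(np.degrees(np.arctan2(*(P[b]-P[a])[::-1]))),1) for a,b in((0,1),(3,2),(0,3),(1,2))],[round(float(np.linalg.norm(P[b]-P[a])),4) for a,b in((0,1),(1,2))])
q("handle",[(177,203),(247,203),(250,387),(180,389)],.135)
q("rack",[(46,45),(352,42),(350,525),(65,530)],.02)
```

```text
handle [ 0.4591 -0.2426] [144.5, 146.0, 55.2, 55.9] [0.0113, 0.0292]
rack [ 0.4588 -0.2432] [145.1, 145.4, 55.5, 55.5] [0.0682, 0.108]
```

Request:
{"method": "play_rows", "body": {"moves": [[-14,-18,0,-0.003,-0.005,0.007,100],[-14,-18,0,-0.003,-0.005,0.007,100],[-15,-17,-10,0,0,0,100],[0,0,-25,0,0,0,100],[0,0,-25,0,0,0,100],[0,0,-20,0,0,0,100],[0,0,0,0,0,0,100],[0,0,0,0,0,0,100]]}}

```text
t: 3.17
position: [0.4588, -0.232, 0.1711]
ee_rot: [[-0.836, 0.005, -0.549], [0.549, 0.001, -0.836], [-0.004, -1.0, -0.004]]
ft_force: [0.6, -0.4, 1.6]
opening: 0.087
```

Request:
{"method": "play_rows", "body": {"moves": [[-1,-11,0,0.004,0.004,-0.022,100],[0,0,0,0,0,0,100],[0,0,-20,0,0,0,100],[0,0,-20,0,0,0,100],[0,0,0,0,0,0,100],[0,0,0,0,0,0,100]]}}

```text
t: 3.67
position: [0.4646, -0.2425, 0.1388]
ee_rot: [[-0.827, 0.016, -0.562], [0.562, 0.001, -0.827], [-0.013, -1.0, -0.01]]
ft_force: [0.6, -0.1, 0.2]
opening: 0.0868
```

```bash
python3 -c "
from h import *
s,im=shot('wrist','w3.png');s,im=shot('side','s3.png');crop(im,'s3c.png',230,330,200,310,5)"
```

```text
w3.png t 3.6667 pos [ 0.4646 -0.2425  0.1388] rot [[-0.827, 0.016, -0.562], [0.562, 0.001, -0.827], [-0.013, -1.0, -0.01]] q [ -9.9  16.5 -21.   -0.2 -51.6 -24.1]
s3.png t 3.7167 pos [ 0.4645 -0.2424  0.1388] rot [[-0.827, 0.016, -0.562], [0.562, 0.001, -0.827], [-0.013, -1.0, -0.01]] q [ -9.9  16.5 -21.   -0.3 -51.6 -24.1]
```

View pics/w3.png

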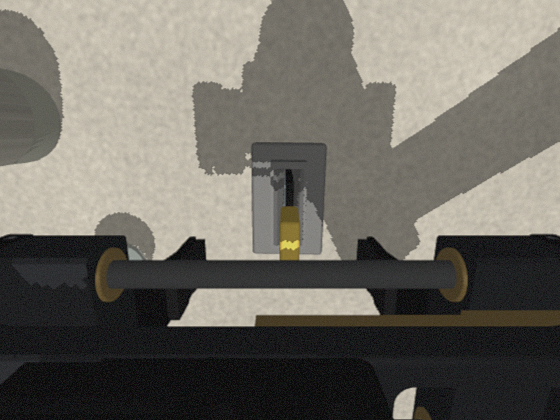

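View pics/s3c.png

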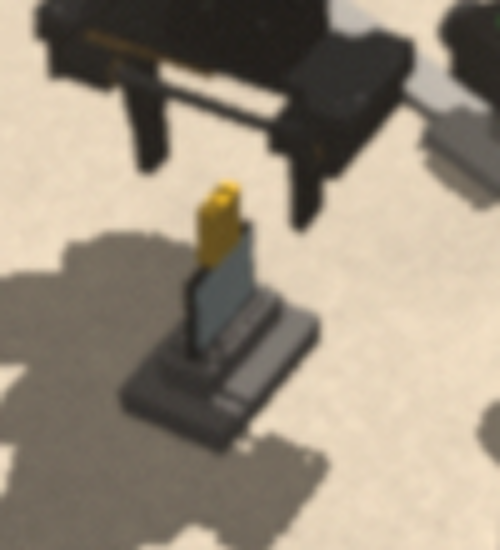

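Request:
{"method": "play_rows", "body": {"moves": [[-6,0,0,0,0.016,0,100],[0,0,0,0,0,0,100],[0,0,-10,0,0,0,100],[0,0,-10,0,0,0,100],[0,0,0,0,0,0,100],[0,0,0,0,0,0,100]]}}

```text
t: 4.27
position: [0.46, -0.2429, 0.1211]
ee_rot: [[-0.827, 0.006, -0.562], [0.562, -0.001, -0.827], [-0.006, -1.0, -0.003]]
ft_force: [-0.1, 0.6, -0.4]
opening: 0.0871
```

Request:
{"method": "play_rows", "body": {"moves": [[-2,0,-6,0,0.006,0,100],[0,0,-8,0,0,0,100],[0,0,-8,0,0.002,0,100],[0,0,0,0,0,0,100],[0,0,0,0,0,0,100]]}}

```text
t: 4.68
position: [0.4571, -0.2428, 0.0957]
ee_rot: [[-0.827, -0.005, -0.562], [0.562, -0.001, -0.827], [0.004, -1.0, 0.003]]
ft_force: [-0.4, 0.1, 0.8]
opening: 0.0872
```

Request:
{"method": "play_rows", "body": {"moves": [[1,0,4,0,-0.003,0,100],[0,0,0,0,0,0,100],[0,0,0,0,0,0,30],[0,0,0,0,0,0,30],[0,0,0,0,0,0,30],[0,0,0,0,0,0,30]], "force": 20}}

```text
t: 5.18
position: [0.459, -0.2431, 0.1009]
ee_rot: [[-0.827, 0.0, -0.562], [0.562, -0.001, -0.827], [-0.001, -1.0, 0.001]]
ft_force: [-0.4, -0.0, -0.5]
opening: 0.0677
```

```bash
python3 -c "
from h import *
s,im=shot('wrist','w4.png');print(s['opening']);s,im=shot('side','s4.png');crop(im,'s4c.png',230,330,200,310,5)"
```

```text
w4.png t 5.1833 pos [ 0.459  -0.2431  0.1009] rot [[-0.827, 0.0, -0.562], [0.562, -0.001, -0.827], [-0.001, -1.0, 0.001]] q [ -9.9  19.1 -23.8   0.1 -47.1 -24.3]
0.06771104447322852
s4.png t 5.2333 pos [ 0.459  -0.2431  0.1009] rot [[-0.827, 0.0, -0.562], [0.562, -0.001, -0.827], [-0.001, -1.0, 0.001]] q [ -9.9  19.1 -23.8   0.1 -47.1 -24.3]
```

View pics/w4.png

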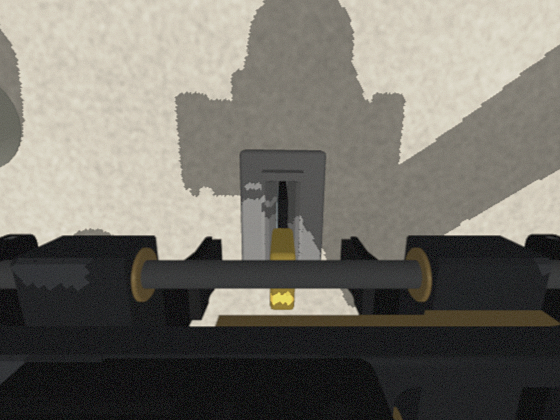

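View pics/s4c.png

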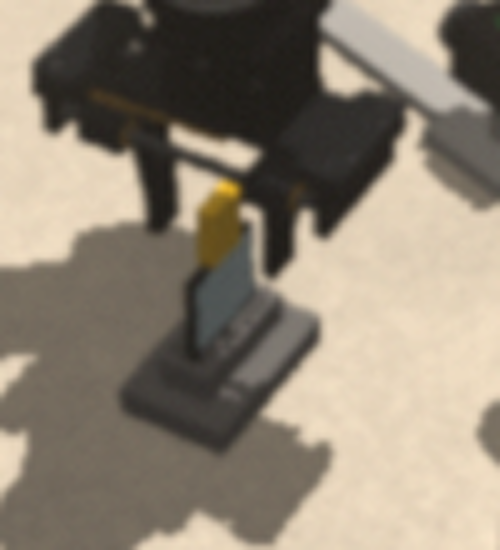

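The handle, at column 282, sits midway between the fingers, so I'll close now.

Request:
{"method": "play_rows", "body": {"moves": [[0,0,0,0,0,0,0],[0,0,0,0,0,0,0],[0,0,0,0,0,0,0],[0,0,0,0,0,0,0],[0,0,0,0,0,0,0],[0,0,0,0,0,0,0],[0,0,0,0,0,0,0],[0,0,0,0,0,0,0],[0,0,0,0,0,0,0],[0,0,0,0,0,0,0],[0,0,0,0,0,0,0],[0,0,0,0,0,0,0],[0,0,0,0,0,0,0],[0,0,0,0,0,0,0]], "force": 25}}

```text
t: 6.45
position: [0.4588, -0.2431, 0.1008]
ee_rot: [[-0.827, -0.0, -0.562], [0.562, -0.001, -0.827], [-0.0, -1.0, 0.001]]
ft_force: [-0.4, 0.7, 0.3]
opening: 0.0118
```

Request:
{"method": "play_rows", "body": {"moves": [[0,0,8,0,0,0,0],[0,0,15,0,0,0,0],[0,0,20,0,0,0,0],[0,0,25,0,0,0,0],[0,0,25,0,0,0,0],[0,0,10,0,0,0,0],[0,0,0,0,0,0,0],[0,0,0,0,0,0,0]]}}

```text
t: 7.12
position: [0.458, -0.243, 0.2105]
ee_rot: [[-0.827, 0.0, -0.562], [0.562, -0.002, -0.827], [-0.001, -1.0, 0.001]]
ft_force: [-0.6, 0.5, -1.7]
opening: 0.012
```

```bash
python3 -c "
from h import *
s,im=shot('side','s5.png');print(s['opening'],s['ft_force']);crop(im,'s5c.png',230,330,170,290,5)"
```

```text
s5.png t 7.1167 pos [ 0.458  -0.243   0.2105] rot [[-0.827, 0.0, -0.562], [0.562, -0.002, -0.827], [-0.001, -1.0, 0.001]] q [ -9.9  12.2 -15.5   0.1 -62.3 -24.3]
0.01204195363076263 [-0.64270116  0.53435573 -1.65931088]
```

View pics/s5c.png

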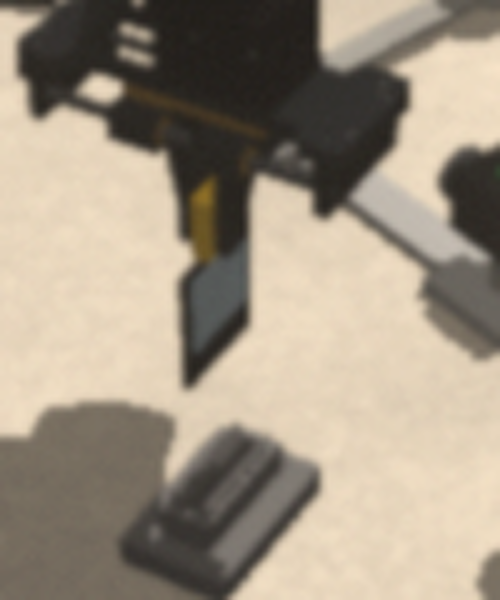

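Request:
{"method": "play_rows", "body": {"moves": [[8,20,6,0,0,-0.03,0],[8,36,6,0,0,-0.03,0],[8,36,6,0,0,-0.03,0],[8,36,6,0,0,-0.03,0],[8,36,6,0,0,-0.03,0],[8,36,6,0,0,-0.03,0],[8,36,2,0,0,-0.03,0],[8,36,0,0,0,-0.03,0],[8,36,0,0,0,-0.03,0],[8,36,0,0,0,-0.03,0],[8,36,0,0,0,-0.03,0],[8,30,0,0,0,-0.03,0],[5,15,0,0,0,0,0],[0,0,0,0,0,0,0],[0,0,0,0,0,0,0],[0,0,0,0,0,0,0]]}}

```text
t: 8.5
position: [0.5486, 0.2008, 0.2271]
ee_rot: [[-0.556, -0.041, -0.83], [0.831, -0.005, -0.556], [0.018, -0.999, 0.037]]
ft_force: [0.2, 0.1, 0.2]
opening: 0.0118
```

```bash
python3 -c "
from h import *
s,im=shot('wrist','w6.png');print(s['opening'],s['ft_force'])
s,im=shot('top','t6.png');crop(im,'t6c.png',130,320,100,250,4)"
```

```text
w6.png t 8.5 pos [0.5486 0.2008 0.2271] rot [[-0.556, -0.041, -0.83], [0.831, -0.005, -0.556], [0.018, -0.999, 0.037]] q [ 35.4  19.1  -2.9  -1.2 -70.1 -91.1]
0.011773737422083926 [0.20365136 0.1359191  0.24455458]
t6.png t 8.55 pos [0.5485 0.2004 0.227 ] rot [[-0.556, -0.041, -0.83], [0.831, -0.005, -0.556], [0.018, -0.999, 0.037]] q [ 35.3  19.1  -2.9  -1.2 -70.1 -91.1]
```

View pics/w6.png

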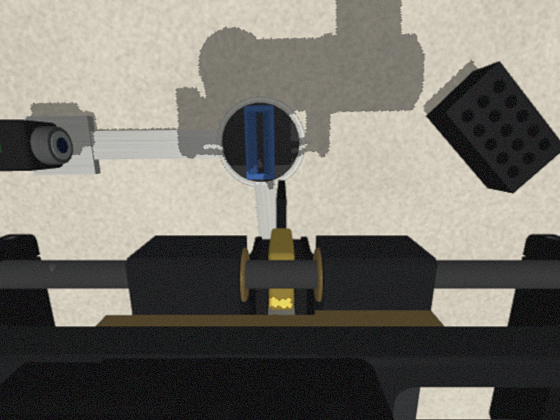

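View pics/t6c.png

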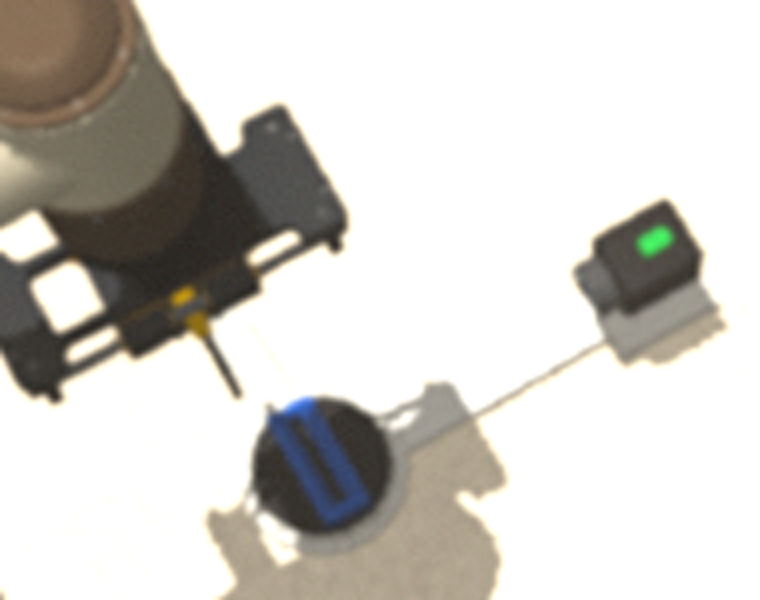

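Request:
{"method": "play_rows", "body": {"moves": [[10,-14,22,0.005,-0.041,0.02,0],[0,0,0,0,0,0,0],[0,0,0,0,0,0,0],[0,0,0,0,0,0,0]]}}

```text
t: 8.93
position: [0.5583, 0.1807, 0.2509]
ee_rot: [[-0.568, 0.002, -0.823], [0.823, -0.001, -0.568], [-0.002, -1.0, -0.001]]
ft_force: [0.0, -0.4, -0.7]
opening: 0.012
```

```bash
python3 -c "
from h import *
s,im=shot('wrist','w7.png');crop(im,'w7c.png',200,320,80,200,5)"
```

```text
w7.png t 8.9333 pos [0.5583 0.1807 0.2509] rot [[-0.568, 0.002, -0.823], [0.823, -0.001, -0.568], [-0.002, -1.0, -0.001]] q [ 33.8  17.2  -2.6   0.1 -70.1 -89.2]
```

View pics/w7c.png

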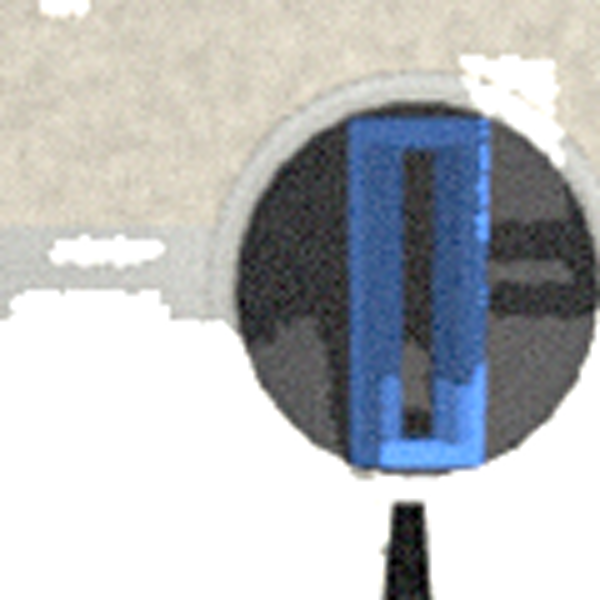

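Run:
```python
from h import *
c,R,o=wristpose(); s=status.get_state(); p=np.array(s["position"]);E=np.array(s["ee_rot"])
T=lambda U,V,f,ox,oy:((U+.5)/f-.5+ox,(V+.5)/f-.5+oy)
g=lambda U,V,z:atz(c,*T(U,V,5,200,80),z,R,o)
P=np.array([g(*a,.056)[:2] for a in[(347,118),(490,118),(485,466),(350,466)]])
print(P.mean(0),[np.linalg.norm(P[b]-P[a]).round(4) for a,b in((0,1),(1,2))],[np.degrees(np.arctan2(*(P[b]-P[a])[::-1])).round(1) for a,b in((0,3),(1,2),(0,1),(3,2))])
D=np.array([g(*a,.028)[:2] for a in[(236,290),(597,285),(420,101),(420,473)]]);print("disc",D[:2].mean(0),D[2:].mean(0),np.linalg.norm(D[0]-D[1]),np.linalg.norm(D[2]-D[3]))
F=np.array([g(*a,.028)[:2] for a in[(418,152),(415,436)]]);print("floor",F.mean(0),np.linalg.norm(F[0]-F[1]),np.degrees(np.arctan2(*(F[0]-F[1])[::-1])))
t=g(408,503,p[2]-.0808);print("tip in tool",E.T@(t-p))
h=np.append(P.mean(0),.056);print("holder in tool",E.T@(h-p))
```

```text
[0.50672687 0.14737681] [np.float64(0.0321), np.float64(0.0781)] [np.float64(34.7), np.float64(34.6), np.float64(124.7), np.float64(124.7)]
disc [0.50540063 0.14614993] [0.50589292 0.14758863] 0.08980676665453156 0.08995237113286929
floor [0.50732537 0.14751294] 0.06880567728950611 -145.81157544932532
tip in tool [-0.00039862  0.08078696  0.03048703]
holder in tool [0.00186486 0.19445266 0.06124401]
```

Request:
{"method": "play_rows", "body": {"moves": [[-18,-11,0,0,0,0,0],[-18,-11,0,0,0,0,0],[-16,-11,0,0,0,0,0],[0,0,-15,0,0,0,0],[0,0,-20,0,0,0,0],[0,0,-20,0,0,0,0],[0,0,-15,0,0,0,0],[0,0,0,0,0,0,0],[0,0,0,0,0,0,0]]}}

```text
t: 9.73
position: [0.5016, 0.1436, 0.1775]
ee_rot: [[-0.565, -0.0, -0.825], [0.825, -0.0, -0.565], [0.0, -1.0, 0.0]]
ft_force: [0.4, -0.3, 0.3]
opening: 0.012
```

Request:
{"method": "play_rows", "body": {"moves": [[4,4,0,0,0,0,0],[0,0,-10,0,0,0,0],[0,0,-10,0,0,0,0],[0,0,-10,0,0,0,0],[0,0,0,0,0,0,0],[0,0,0,0,0,0,0]]}}

```text
t: 10.23
position: [0.5083, 0.1493, 0.1479]
ee_rot: [[-0.565, 0.005, -0.825], [0.825, 0.003, -0.565], [-0.001, -1.0, -0.006]]
ft_force: [-0.1, -0.1, -0.3]
opening: 0.0122
```

```bash
python3 -c "
from h import *
s,im=shot('top','t8.png');crop(im,'t8c.png',170,260,170,250,8)
s,im=shot('side','s8.png');crop(im,'s8c.png',240,340,120,220,6)
s,im=shot('wrist','w8.png');crop(im,'w8c.png',200,340,100,320,3.5,2)"
```

```text
t8.png t 10.2333 pos [0.5083 0.1493 0.1479] rot [[-0.565, 0.005, -0.825], [0.825, 0.003, -0.565], [-0.001, -1.0, -0.006]] q [ 33.9  16.6 -19.3   0.  -53.7 -89.5]
s8.png t 10.2833 pos [0.508  0.1493 0.1477] rot [[-0.565, 0.005, -0.825], [0.825, 0.003, -0.565], [-0.0, -1.0, -0.006]] q [ 33.9  16.6 -19.3   0.  -53.7 -89.5]
w8.png t 10.3333 pos [0.5082 0.1493 0.1481] rot [[-0.565, 0.005, -0.825], [0.825, 0.003, -0.565], [-0.0, -1.0, -0.006]] q [ 33.9  16.6 -19.3   0.  -53.7 -89.5]
```

View pics/t8c.png

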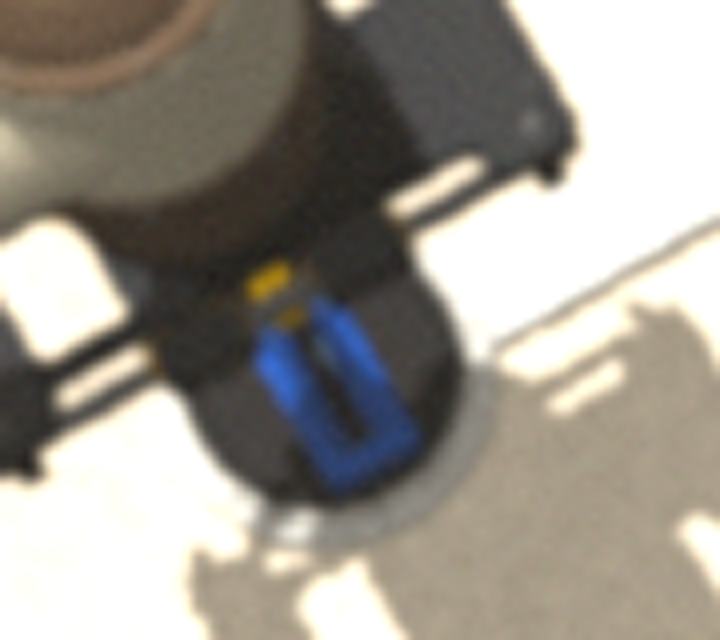

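View pics/s8c.png

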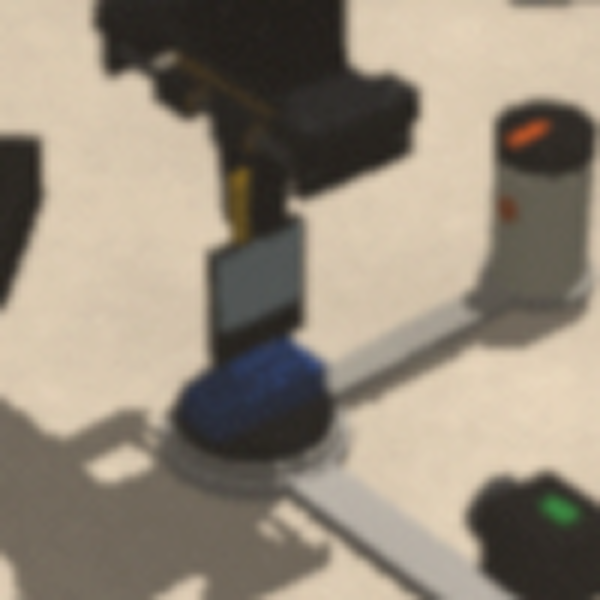

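View pics/w8c.png

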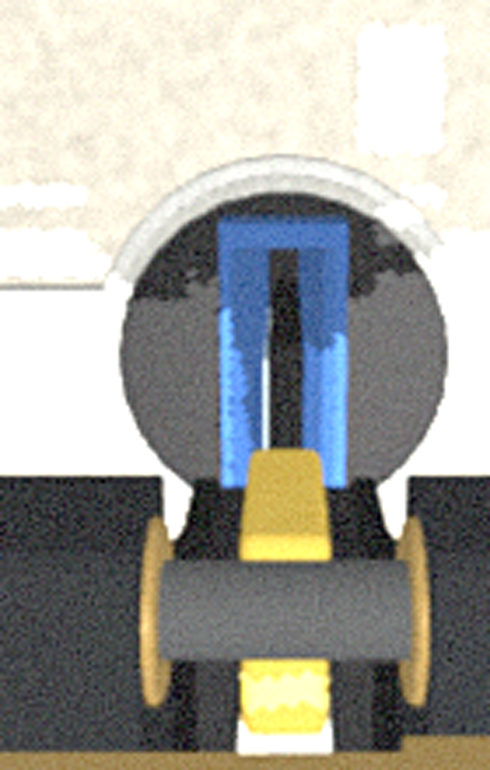

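Request:
{"method": "play_rows", "body": {"moves": [[-3,-2,0,-0.003,0.005,0,0],[0,0,0,0,0,0,0],[0,0,0,0,0,0,0]]}}

```text
t: 10.63
position: [0.5057, 0.1475, 0.1496]
ee_rot: [[-0.565, 0.003, -0.825], [0.825, 0.001, -0.565], [-0.0, -1.0, -0.003]]
ft_force: [0.4, -0.7, 0.1]
opening: 0.0119
```

Request:
{"method": "play_rows", "body": {"moves": [[0,0,-4,0,0,0,0],[0,0,-4,0,0,0,0],[0,0,-4,0,0,0,0],[0,0,0,0,0,0,0]]}}

```text
t: 10.97
position: [0.5059, 0.1477, 0.1373]
ee_rot: [[-0.565, 0.004, -0.825], [0.825, 0.002, -0.565], [-0.0, -1.0, -0.005]]
ft_force: [-0.1, 0.8, -0.1]
opening: 0.0116
```

Request:
{"method": "play_rows", "body": {"moves": [[0,-1,-4,-0.002,0.004,0,0],[0,0,-4,0,0,0,0],[0,0,-4,0,0,0,0],[0,0,0,0,0,0,0]]}}

```text
t: 11.3
position: [0.5057, 0.1464, 0.1234]
ee_rot: [[-0.565, -0.001, -0.825], [0.825, -0.0, -0.565], [0.0, -1.0, 0.001]]
ft_force: [-0.1, -0.1, -0.9]
opening: 0.0117
```

Request:
{"method": "play_rows", "body": {"moves": [[0,0,-4,0,0,0,0],[0,0,-4,0,0,0,0],[0,0,0,0,0,0,0]]}}

```text
t: 11.55
position: [0.5057, 0.1464, 0.1143]
ee_rot: [[-0.565, -0.002, -0.825], [0.825, -0.001, -0.565], [0.0, -1.0, 0.002]]
ft_force: [-0.7, 0.1, -0.6]
opening: 0.012
```

```bash
python3 -c "
from h import *
s,im=shot('side','s9.png');crop(im,'s9c.png',240,340,120,220,6);print(s['ft_force'],s['wrist_torque'])
s,im=shot('wrist','w9.png');crop(im,'w9c.png',200,340,100,320,3.5,2)"
```

```text
s9.png t 11.55 pos [0.5057 0.1464 0.1143] rot [[-0.565, -0.002, -0.825], [0.825, -0.001, -0.565], [0.0, -1.0, 0.002]] q [ 33.8  18.8 -21.8  -0.  -49.5 -89.4]
[-0.70686767  0.12207321 -0.59083551] [ 0.0574455  -0.07701659 -0.08312903]
w9.png t 11.6 pos [0.5058 0.1464 0.1146] rot [[-0.565, -0.001, -0.825], [0.825, -0.001, -0.565], [0.0, -1.0, 0.001]] q [ 33.8  18.8 -21.8  -0.  -49.5 -89.4]
```

View pics/s9c.png

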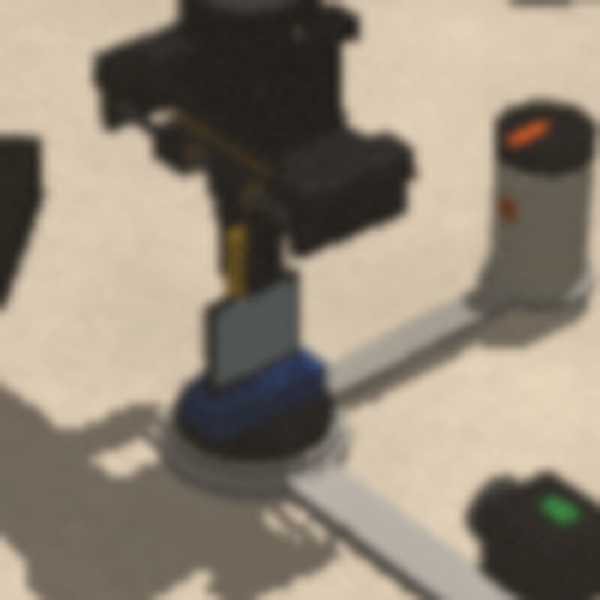

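View pics/w9c.png

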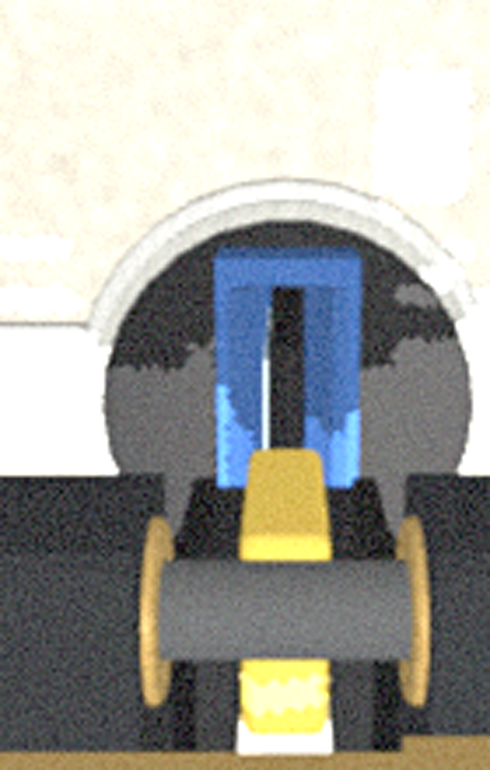

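The mirror is sliding cleanly into the slot with no contact force.

Request:
{"method": "play_rows", "body": {"moves": [[0,0,-3,0,0,0,0],[0,0,-3,0,0,0,0],[0,0,0,0,0,0,0]]}}

```text
t: 11.9
position: [0.5065, 0.1468, 0.1091]
ee_rot: [[-0.566, 0.001, -0.825], [0.825, 0.0, -0.566], [-0.0, -1.0, -0.001]]
ft_force: [0.4, -0.4, -0.5]
opening: 0.0116
```

Request:
{"method": "play_rows", "body": {"moves": [[0,0,-2,0,0,0,0],[0,0,0,0,0,0,0],[0,0,0,0,0,0,0]]}}

```text
t: 12.15
position: [0.5075, 0.1471, 0.1096]
ee_rot: [[-0.567, 0.003, -0.824], [0.824, 0.001, -0.567], [-0.001, -1.0, -0.003]]
ft_force: [0.1, -0.7, -1.1]
opening: 0.0115
```

Request:
{"method": "play_rows", "body": {"moves": [[-1,0,-3,-0.001,0.003,0,0],[0,0,-3,0,0,0,0]]}}

```text
t: 12.32
position: [0.5087, 0.1474, 0.1086]
ee_rot: [[-0.569, 0.006, -0.822], [0.822, -0.001, -0.569], [-0.004, -1.0, -0.004]]
ft_force: [-9.0, -2.1, 23.3]
opening: 0.0118
```

```bash
python3 -c "
from h import *
s,im=shot('side','s10.png');crop(im,'s10c.png',240,340,120,220,6);print(s['ft_force'],s['wrist_torque'])
s,im=shot('wrist','w10.png');crop(im,'w10c.png',200,340,100,320,3.5,2);print(s['ft_force'])"
```

```text
s10.png t 12.3167 pos [0.5087 0.1474 0.1086] rot [[-0.569, 0.006, -0.822], [0.822, -0.001, -0.569], [-0.004, -1.0, -0.004]] q [ 33.9  19.3 -22.2   0.3 -48.3 -89.4]
[-8.95318352 -2.09647831 23.28784887] [-0.12758861  2.84678007  0.00980129]
w10.png t 12.3667 pos [0.5085 0.1475 0.1087] rot [[-0.569, 0.005, -0.822], [0.822, -0.001, -0.569], [-0.004, -1.0, -0.004]] q [ 33.9  19.3 -22.2   0.3 -48.3 -89.4]
[-7.51075214 -0.3759578  18.77754545]
```

View pics/s10c.png

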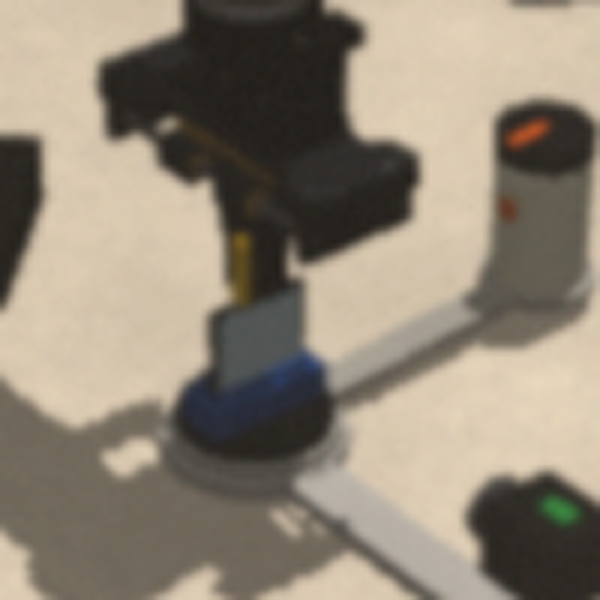

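View pics/w10c.png

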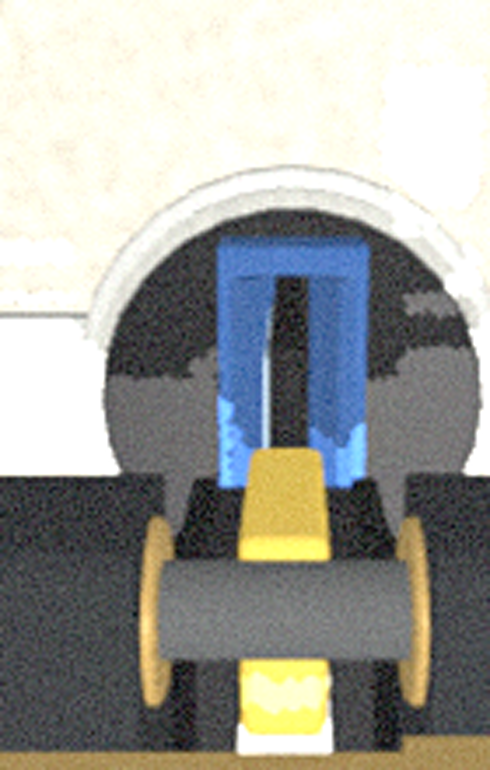

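Floor contact came at TCP z = 0.1087, against 0.1088 predicted for full depth. I'll ease the push, level the tool and let it settle.

Request:
{"method": "play_rows", "body": {"moves": [[-2,0,0,0,0.006,0,0],[0,0,0,0,0,0,0],[0,0,0,0,0,0,0],[0,0,0,0,0,0,0]]}}

```text
t: 12.75
position: [0.5067, 0.1477, 0.1096]
ee_rot: [[-0.569, 0.001, -0.822], [0.822, 0.001, -0.569], [-0.0, -1.0, -0.002]]
ft_force: [-0.1, 1.0, -0.9]
opening: 0.0118
```

Request:
{"method": "play_rows", "body": {"moves": [[0,0,0,0,0,0.03,0],[0,0,0,0,0,0.05,0],[0,0,0,0,0,0.05,0],[0,0,0,0,0,0.05,0],[0,0,0,0,0,0.03,0],[0,0,0,0,0,0,0],[0,0,0,0,0,0,0]]}}

```text
t: 13.33
position: [0.5068, 0.1475, 0.1088]
ee_rot: [[-0.735, -0.0, -0.678], [0.678, -0.001, -0.735], [-0.001, -1.0, 0.001]]
ft_force: [-1.0, 0.5, 2.6]
opening: 0.0117
```

Request:
{"method": "play_rows", "body": {"moves": [[0,0,0,0,0,0.04,0],[0,0,0,0,0,0.06,0],[0,0,0,0,0,0.06,0],[0,0,0,0,0,0.06,0],[0,0,0,0,0,0.05,0],[0,0,0,0,0,0.03,0],[0,0,0,0,0,0,0],[0,0,0,0,0,0,0]]}}

```text
t: 14.0
position: [0.507, 0.1474, 0.1088]
ee_rot: [[-0.905, -0.001, -0.425], [0.425, -0.002, -0.905], [-0.0, -1.0, 0.002]]
ft_force: [-0.7, 0.7, 3.5]
opening: 0.0116
```

Request:
{"method": "play_rows", "body": {"moves": [[0,0,0,0,0,0.04,0],[0,0,0,0,0,0.06,0],[0,0,0,0,0,0.06,0],[0,0,0,0,0,0.06,0],[0,0,0,0,0,0.03,0],[0,0,0,0,0,0.02,0],[0,0,0,0,0,0,0],[0,0,0,0,0,0,0]]}}

```text
t: 14.67
position: [0.5071, 0.1475, 0.1088]
ee_rot: [[-0.986, -0.0, -0.165], [0.165, -0.002, -0.986], [-0.0, -1.0, 0.002]]
ft_force: [-1.6, -0.1, 3.3]
opening: 0.0118
```

```bash
python3 -c "
from h import *
s,im=shot('top','t11.png');crop(im,'t11c.png',130,320,100,250,4)
s,im=shot('side','s11.png');crop(im,'s11c.png',240,380,120,240,5.5);print(s['ft_force'],s['wrist_torque'])
s,im=shot('wrist','w11.png');crop(im,'w11c.png',0,560,0,320,1.4,1.8);crop(im,'w11d.png',200,360,120,260,5)"
```

```text
t11.png t 14.6667 pos [0.5071 0.1475 0.1088] rot [[-0.986, -0.0, -0.165], [0.165, -0.002, -0.986], [-0.0, -1.0, 0.002]] q [ 33.9  19.3 -22.1   0.2 -48.7 -43.5]
s11.png t 14.7167 pos [0.5071 0.1475 0.1088] rot [[-0.986, -0.0, -0.165], [0.165, -0.002, -0.986], [-0.0, -1.0, 0.002]] q [ 33.9  19.3 -22.1   0.2 -48.7 -43.5]
[-1.20975728  0.55251135  3.61475242] [ 0.24959381  0.32197417 -0.03296982]
w11.png t 14.7667 pos [0.5071 0.1475 0.1088] rot [[-0.986, -0.0, -0.165], [0.165, -0.002, -0.986], [-0.0, -1.0, 0.002]] q [ 33.9  19.3 -22.1   0.2 -48.7 -43.5]
```

View pics/t11c.png

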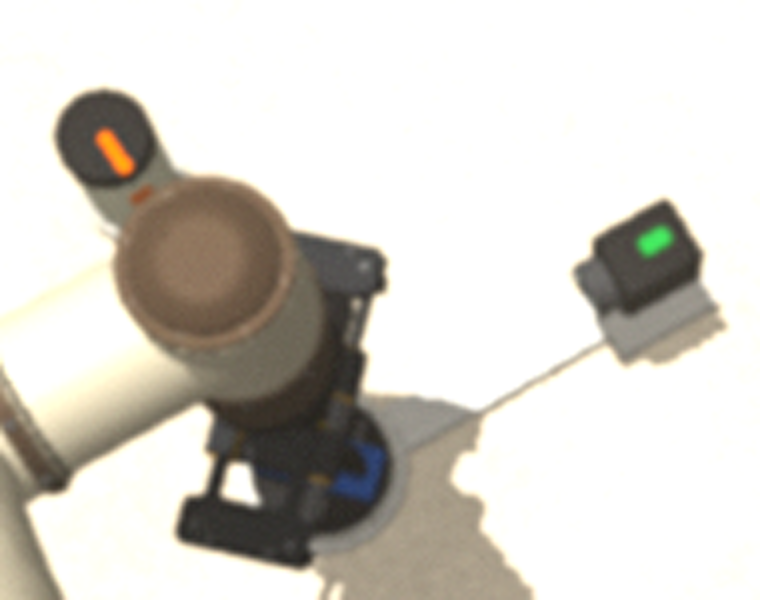

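View pics/s11c.png

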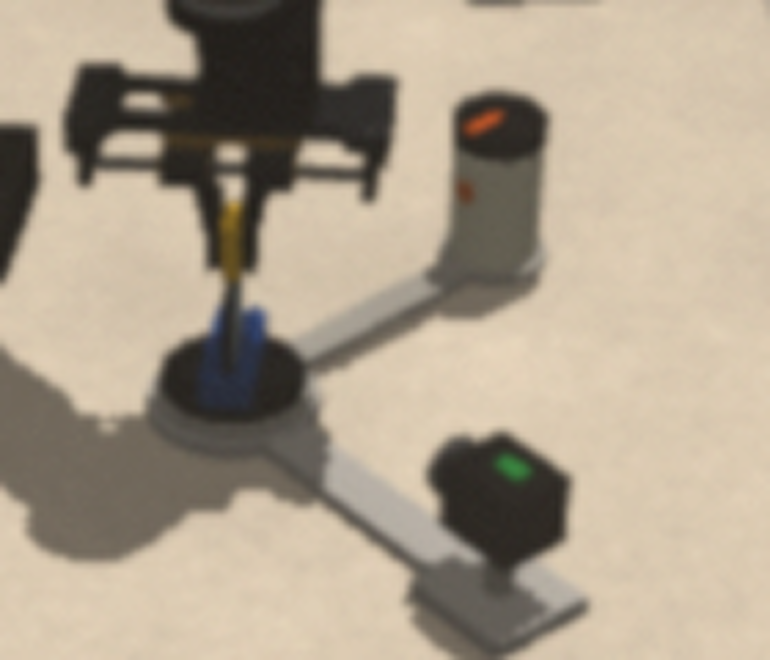

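View pics/w11c.png

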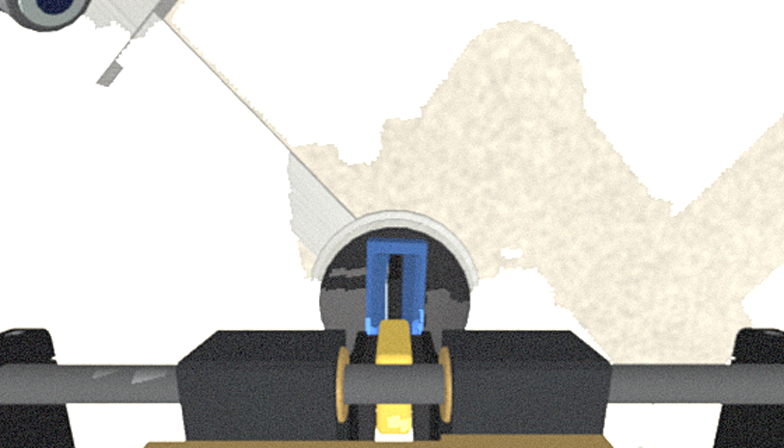

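View pics/w11d.png

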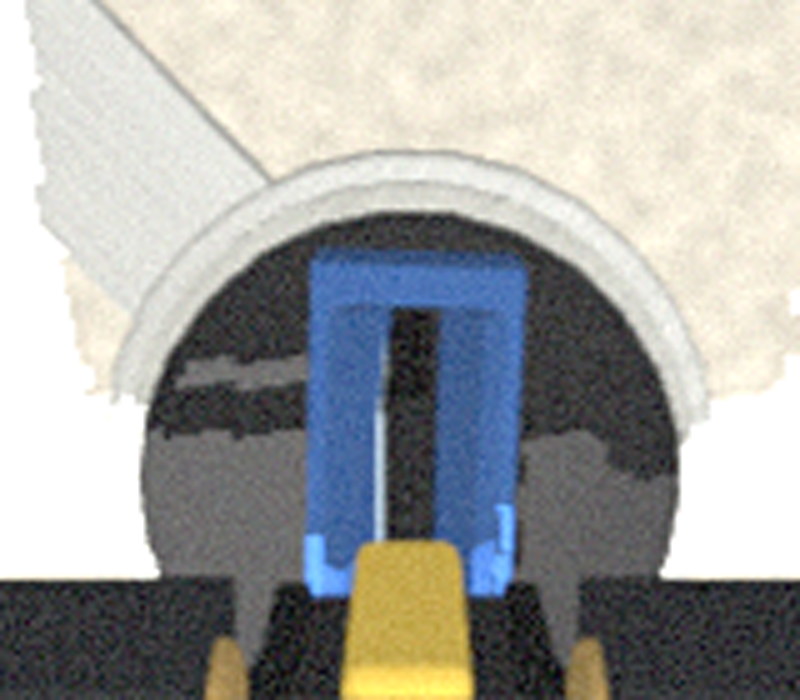

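Request:
{"method": "play_rows", "body": {"moves": [[0,0,0,0,0,0.022,0],[0,0,0,0,0,0,0],[0,0,0,0,0,0,0],[0,0,0,0,0,0,0]]}}

```text
t: 15.15
position: [0.5071, 0.1475, 0.1088]
ee_rot: [[-0.99, -0.0, -0.142], [0.142, -0.002, -0.99], [-0.0, -1.0, 0.002]]
ft_force: [-1.1, -0.3, 3.0]
opening: 0.0122
```

```bash
python3 -c "
from h import *
s,im=shot('wrist','w12.png');crop(im,'w12d.png',200,360,120,260,5);print(s['ft_force'],s['wrist_torque'],s['opening'],np.degrees(np.arctan2(s['ee_rot'][1][0],s['ee_rot'][0][0])))
s,im=shot('side','s12.png');crop(im,'s12c.png',255,305,150,220,9)"
```

```text
w12.png t 15.15 pos [0.5071 0.1475 0.1088] rot [[-0.99, -0.0, -0.142], [0.142, -0.002, -0.99], [-0.0, -1.0, 0.002]] q [ 33.9  19.3 -22.1   0.2 -48.7 -42.1]
[-1.10684248 -0.3208122   2.99161542] [ 0.23907541  0.32699468 -0.0897311 ] 0.012225091007100923 171.85360430929308
s12.png t 15.2 pos [0.5071 0.1475 0.1088] rot [[-0.99, 0.0, -0.142], [0.142, -0.002, -0.99], [-0.0, -1.0, 0.002]] q [ 33.9  19.3 -22.1   0.2 -48.7 -42.2]
```

View pics/w12d.png

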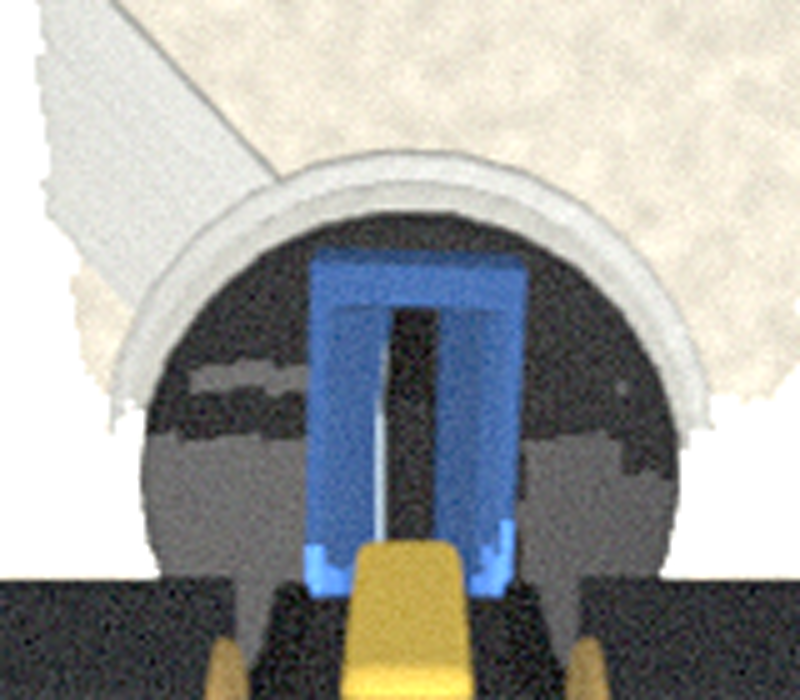

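View pics/s12c.png

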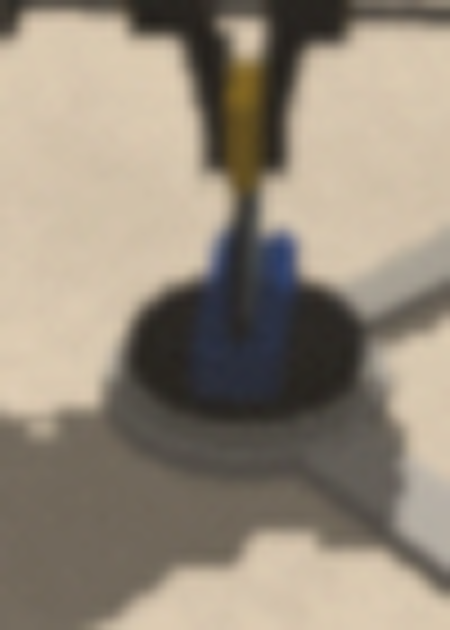

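```bash
python3 -c "
from bench import job
print(job.sign_off())"
```

```text
the job is handed in; nothing more can be done
None
```

I took the mirror by its handle out of the rack and slid it upright into the blue holder's slot, shiny face towards the bench camera. I then turned it about 47° and handed in at about 15 s, with the gripper still holding it at 25 N. `job.sign_off()` gave no verdict.

**Last checks**
- **Depth:** the mirror touched the floor at tool-tip (TCP) height 0.1087 m, against 0.1088 m predicted for full depth. It was still at 0.1088 m at the end, pressing down lightly with about 3 N.
- **Upright and centred:** the tool was within about 0.002 rad of vertical. Its tip was about 1.5 mm from where I measured the holder's axis.
- **Angle:** the mirror faces -8.15° in the world frame, taken from the tool angle. The target from the lens and dot positions in the top and side cameras is about -8.4°, and the allowed error is about 3.8°.
- **Grip:** the fingers were closed on the 12 mm handle at a 12 mm opening.
- **Bystanders:** I never moved near the beaker, bottle or tube rack. The jar and its swing arm looked unmoved in the final pictures.

**Disagreements**
- The wrist and top cameras put the holder 2 to 4 mm apart. For the insertion I used the wrist view, because it showed the mirror and the slot together.
- The slot trails the mirror by about 1 to 1.5° in the final wrist view, against about 5.7° (0.1 rad) allowed.
- I could not see the dot's reflection directly, so the final angle rests on geometry alone.

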